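# Set the square blank on the lacquering post

### The arm

A 6-joint arm with a two-finger parallel gripper is mounted at the origin on a cart in front of the work surface, level with it; the furniture and walls round the work are solid. World frame = base frame: x ahead of the robot, y to its left, z up, the work surface at z = 0. Lengths are in m, angles in rad, forces in N, time in s.
With the tool pointing down it reaches from about 0.35 to 0.95 m from the base axis. Payload 17.4 kg.
Tool frame: the origin (TCP) lies at the very end of the fingers, on their centre line; the grasp point (between the pads) lies 19 mm behind it; z points along the fingers, y is the line along which they close (so a half turn about z gives the same grasp; the last joint's range is limited). The gripper opens to 93 mm and grips with 3 to 60 N. Pads are 15 mm wide; open, the fingers measure 128 mm over their backs; the gripper's body (75 mm by 188 mm) begins 65 mm behind the grasp point.
Start: joints at [-1.307, 0.116, 1.442, -0, 1.584, -0.038], TCP at [0.201, -0.645, 0.219] pointing down, gripper open.
Joint ranges: [-2.83, 2.83], [-0.83, 2.19], [0.07, 2.5], [-1.14, 4.28], [0.01, 3], [-2.97, 2.97]. Speed limits (rad/s): [1.89, 1.89, 2.22, 3.14, 3.14, 3.14].

### API

Orientations are given as a unit quaternion [w, x, y, z].
In Python, from plant import env gives the robot as it stands.
- The arm moves only by the shell command python3 -m pendant 'ROWS' [FORCE]. ROWS is a JSON object of lists of equal length, an entry for each row: "delta_rot": the turn, a rotation vector about the tool's x, y, z each as a share of 180 degrees, from -1 to 1, a list of three; "delta_pos": the shift along the tool's x, y, z each as a share of 50 mm, from -1 to 1, a list of three; "claw": the closure, from 0 (fully open) to 1 (shut). A call has 1 to 5 rows; each row shifts and turns the commanded pose from where the row before left it, along the tool's axes as they then stand; what a row does not reach is not made up. A row lasts 1/10 s, in which the tool goes at most 50 mm and 8.59 degrees, less where a joint would pass 70% of its speed; a pose out of reach is approached as far as the arm can. A call with a number of a shift or a turn outside -1 to 1 is refused whole. A call with a gripper value outside its range is refused whole. The fingers move at their own pace and stop on an object; FORCE is the grip in N (left out, the last holds). Time passes only in rows, so rows that do not move let the fingers close. It gives the time, the measured TCP pose, the force, the opening and the grip force at its end, in the units of the state.
- env.observe(): the state, without advancing time (a new reading comes with each control period).
- env.grab_frame(name): name is "scene" or "top"; returns a dict with "color" (420x560x3 uint8, red, green, blue), "mtx" (3x3 intrinsics, pixels), "R" (3x3) and "t" (3): a world point X has camera coordinates R X + t. Camera axes: x right, y down, z forward; pixel columns grow to the right and rows downward; lengths in m; the calibration is good to about 2 mm. A picture is of the moment at which its call begins. There is no depth.
- env.sign_off(): hands the job in; it is judged then, once.
The state is a dict: "t": time; "q": joint angles; "joint_velocities": joint speeds; "effort": joint torques, N m; "tcp_pos": TCP position; "tcp_rot": TCP orientation; "wrist_force": force on the tool from outside, world axes, zero at the start; "ft_torque": the same for the moment, N m; "grip_width": opening from 0.0 (shut) to 1.0 (fully open); "grip_force": force on a finger pad.
Only numpy, scipy, OpenCV 4.12 (cv2) and the standard library are available. Lean on these libraries where they do the work, as an engineer would, in place of code of your own. Each camera call takes 0.05 s, during which the arm holds its last target. There are 200 camera calls.

### The job

The square engraved blank is going to be lacquered. Pick it up and set it gently, lying flat and centred, on the small round top of the taller of the two posts, and let go so that it stays balanced there; do not drop it, and leave the two long round-ended blanks where they lie.

Things in the scene. Friction and masses are not known exactly. Their poses are not given: they have to be found in the camera images.
- square_blank_center (a point): centre (half-way up) of the loose dark square engraving blank, 46 x 46 x 9 mm, about 50 g, lying flat on the bench so that its centre is 4.5 mm above the bench; its x and y axes run along its sides, z is up. Any two opposite sides can be gripped. It is the only square one of the three blanks lying in the work area right of the posts.
- tall_post_top (a point): centre of the upper face of the taller lacquering post: a fixed upright post with a round bare-metal foot 72 mm across and 11 mm thick, a slim rod 10 mm thick and a level round black rubber-capped top 32 mm across, whose upper face (this point) is 115 mm above the bench; z is up. The other post looks the same but its top is only 75 mm above the bench; it stands 13 to 23 cm away, to the left or to the right of the taller one. Nothing stands between or over the posts.
- metal_blank_center (a point): centre (half-way up) of the loose grey metal blank with round ends, 34 x 52 x 8 mm, lying flat on the bench, a bystander; its y axis runs along its length, z is up
- wood_blank_center (a point): centre (half-way up) of the loose wooden blank with round ends, 30 x 60 x 10 mm, lying flat on the bench, a bystander; its y axis runs along its length, z is up
Mind the look-alikes: they are no part of the job. What is meant by the part that bears square_blank_center is not blue, and is the larger of those in its own colour.

How it is judged:
By the outcome, as a careful person would: the job done as asked, in the order asked, and still so for the second after the job is handed in, with the robot touching nothing.
It also fails if it takes over 40 s, if anything falls off the work surface, if the arm or the gripper's body presses on something with over 40 N, if the wrist force passes 120 N, or if a joint passes its speed limit or range.

## Working session

There is one attempt and no reset: what is moved stays moved. The work goes in short steps, Python scripts to look and compute and a shell command to move; the robot and the scene stay as the last step left them, time stands still between calls to the robot, and variables do not carry over. Pictures are saved under pics/ and viewed, at most 10 in all, crops included, and the job is handed in when it is done.

```bash
mkdir -p pics; ls; python3 - <<'E'
from plant import env
import cv2,pickle
for n in("scene","top"):
    f=env.grab_frame(n); pickle.dump(f,open(f"pics/{n}0.pkl","wb")); cv2.imwrite(f"pics/{n}0.png",f["color"][:,:,::-1])
    print(n,f["mtx"],f["R"],f["t"])
print(env.observe())
E
```

```text
pics
scene [[416.44930553   0.         279.46192921]
 [  0.         416.44930553 206.43564264]
 [  0.           0.           1.        ]] [[-0.68995714 -0.72383653  0.00445175]
 [-0.28712024  0.26802556 -0.91963268]
 [ 0.66447055 -0.63578533 -0.39275426]] [0.3310215  0.24262602 0.7068098 ]
top [[514.19041369   0.         279.34629582]
 [  0.         514.19041369 211.25648392]
 [  0.           0.           1.        ]] [[ 0.02422397 -0.99969804 -0.00412728]
 [-0.97380308 -0.02266238 -0.22626088]
 [ 0.22609902  0.00950009 -0.974058  ]] [0.01381719 0.49449326 1.11362474]
{'t': 0.1, 'q': array([-1.30680019e+00,  1.16454452e-01,  1.44217275e+00, -1.56255829e-05,
        1.58402547e+00, -3.78146250e-02]), 'joint_velocities': array([-0.00057481, -0.00277786, -0.0016057 ,  0.00010777, -0.00033771,
       -0.001694  ]), 'effort': array([ 2.07223675e-03, -7.22891808e+01, -6.23864365e+01,  7.82416645e-02,
        2.27580249e-02, -4.10415953e-05]), 'tcp_pos': array([ 0.20057378, -0.6443221 ,  0.2179839 ]), 'tcp_rot': array([-5.25741482e-04,  9.88635250e-01,  1.50333167e-01, -6.75736647e-05]), 'wrist_force': array([ 0.20746851, -0.27239561, -0.51216978]), 'ft_torque': array([-0.04215214, -0.00064743,  0.0025265 ]), 'grip_force': 0.0, 'grip_width': 1.0006050843542096}
```

View pics/top0.png

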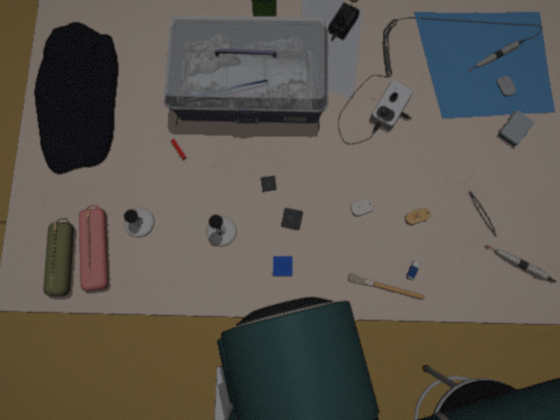

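View pics/scene0.png

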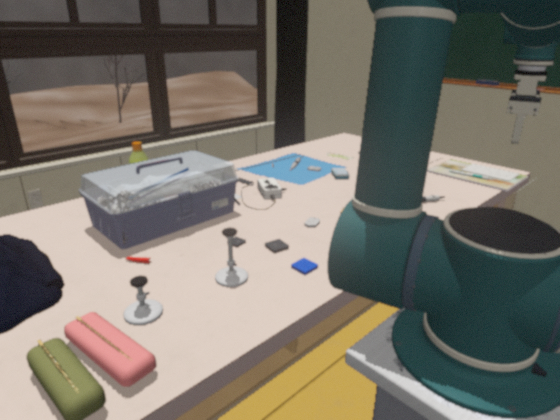

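The top view shows two dark squares, at (268,184) and at (292,219). The second is larger, so it is the target. The blue one at (283,266) is a decoy. In the scene view the taller post is the right-hand one, with its top near (216,221) in the top view and (229,233) in the scene view.

```bash
python3 - <<'E'
import cv2
a=cv2.imread("pics/top0.png")[165:285,190:340]; b=cv2.imread("pics/scene0.png")[215:295,200:320]
a=cv2.resize(a,(800,640),interpolation=cv2.INTER_CUBIC)[:590]
cv2.imwrite("pics/c1.png",cv2.convertScaleAbs(a,alpha=1.6,beta=10))
cv2.imwrite("pics/c2.png",cv2.convertScaleAbs(cv2.resize(b,None,fx=6,fy=6,interpolation=cv2.INTER_CUBIC),alpha=1.4))
E
```

```text
(no output)
```

View pics/c1.png

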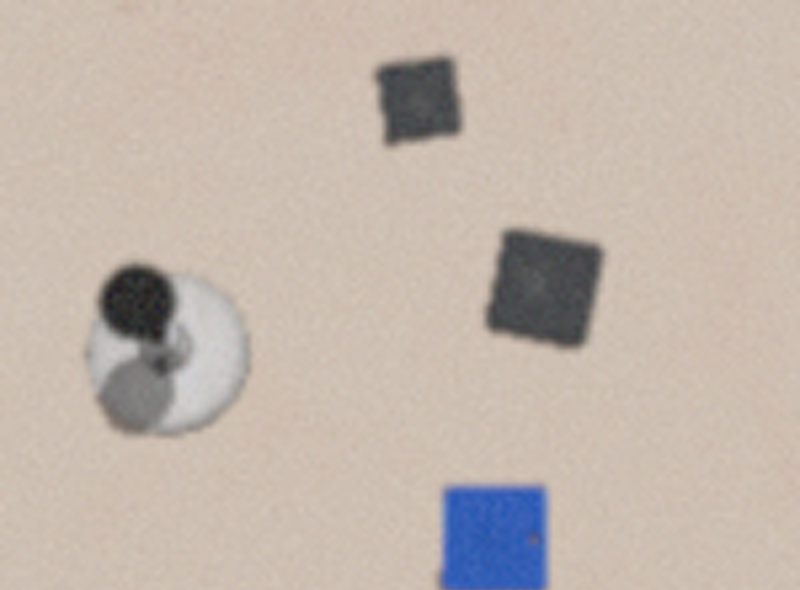

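View pics/c2.png

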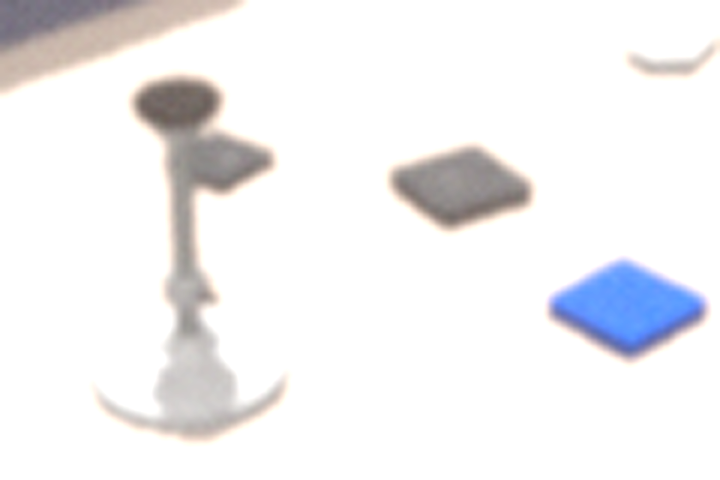

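The top crop shows the target square with corners near (507,230), (602,246), (580,347) and (488,327), and the tall post cap centred at (137,302). The scene crop has the cap at about (177,101) and the square's top face at about (461,182).

```bash
cat > h.py <<'E'
import numpy as np, pickle
from scipy.spatial.transform import Rotation as Ro
def ray(f,u,z):
    u=np.asarray(u,float); d=f["R"].T@np.linalg.solve(f["mtx"],[u[0],u[1],1]); c=-f["R"].T@f["t"]
    return c+d*(z-c[2])/d[2]
def proj(f,X): p=f["mtx"]@(f["R"]@np.asarray(X)+f["t"]); return p[:2]/p[2]
def move(T,rot,pos,R0):  # relative: shares in tool axes
    pass
E
python3 - <<'E'
from h import *
T=pickle.load(open("pics/top0.pkl","rb"));S=pickle.load(open("pics/scene0.pkl","rb"))
print("cams",-T["R"].T@T["t"],-S["R"].T@S["t"])
t=lambda x,y:((x+.5)/5.3333-.5+190,(y+.5)/5.3333-.5+165)
s=lambda x,y:((x+.5)/6-.5+200,(y+.5)/6-.5+215)
P=np.array([ray(T,t(*c),.009) for c in[(507,230),(602,246),(580,347),(488,327)]])
print(P,P.mean(0)); e=np.diff(np.vstack([P,P[:1]]),axis=0)
print("len",np.linalg.norm(e,axis=1),"ang",np.degrees(np.arctan2(e[:,1],e[:,0])))
print("sq scene",ray(S,s(461,182),.009))
print("sq diag-mean scene",np.mean([ray(S,s(*c),.009) for c in[(472,147),(392,180),(450,220),(530,184)]],0))
print("post top",ray(T,t(137,302),.115),"scene",ray(S,s(177,101),.115),"foot",ray(T,t(168,354),.008))
from plant import env
o=env.observe();print(Ro.from_quat(np.roll(o["tcp_rot"],-1)).as_matrix())
E
```

```text
cams [0.22941489 0.01443987 1.19667659] [-0.17160081  0.62395477  0.49925576]
[[ 0.51401531  0.01362305  0.009     ]
 [ 0.50768307 -0.02876573  0.009     ]
 [ 0.46173345 -0.01971315  0.009     ]
 [ 0.46977535  0.02104841  0.009     ]] [ 0.48830179 -0.00345185  0.009     ]
len [0.04285914 0.04683286 0.04154728 0.04485878] ang [-98.49628839 168.8548327   78.83938241  -9.52787205]
sq scene [0.48819695 0.00239037 0.009     ]
sq diag-mean scene [0.48801859 0.00249589 0.009     ]
post top [0.45529307 0.16223246 0.115     ] scene [0.45450195 0.16799347 0.115     ] foot [0.45452697 0.16193947 0.008     ]
[[ 9.54799869e-01  2.97249265e-01 -2.91684178e-04]
 [ 2.97249407e-01 -9.54799325e-01  1.01921600e-03]
 [ 2.44613500e-05 -1.05985025e-03 -9.99999438e-01]]
```

The target square is at about (0.488, 0.000), and gripping should be along its ~80° direction, which centres it in y. The cameras disagree in y by a constant ~6 mm, so I'll resolve that from close by. First I turn 27.3° about tool z, then travel.

```bash
python3 -m pendant '{"delta_rot":[[0,0,0.038],[0,0,0.038],[0,0,0.038],[0,0,0.038],[0,0,0]],"delta_pos":[[0,0,0],[0,0,0],[0,0,0],[0,0,0],[0.22,-0.9,0]],"claw":[0,0,0,0,0]}' 30 && python3 -m pendant '{"delta_rot":[[0,0,0],[0,0,0],[0,0,0],[0,0,0],[0,0,0]],"delta_pos":[[0.22,-0.9,0],[0.22,-0.9,0],[0.22,-0.9,0],[0.22,-0.9,0],[0.22,-0.9,0]],"claw":[0,0,0,0,0]}'
python3 -m pendant '{"delta_rot":[[0,0,0],[0,0,0],[0,0,0],[0,0,0],[0,0,0]],"delta_pos":[[0.22,-0.9,0],[0.22,-0.9,0],[0.22,-0.9,0],[0.22,-0.9,0],[0.22,-0.9,0]],"claw":[0,0,0,0,0]}'
cat >> h.py <<'E'
def to(x,y,z):
    from plant import env
    o=env.observe(); M=Ro.from_quat(np.roll(o["tcp_rot"],-1)).as_matrix()
    print("tcp",o["tcp_pos"].round(4),"yaw of y",np.degrees(np.arctan2(M[1,1],M[0,1])).round(2),"down",M[:,2].round(4),"tool units",(M.T@(np.array([x,y,z])-o["tcp_pos"])/.05).round(3),"t",o["t"],"w",o["grip_width"],o["grip_force"],o["wrist_force"].round(1))
E
python3 -c "
from h import *;to(.488,0,.06)"
```

```text
t: 0.6
tcp_pos: [0.218, -0.6038, 0.2167]
tcp_rot: [-0.001, 0.996, -0.091, -0.001]
wrist_force: [0.8, -0.5, 1.2]
grip_width: 0.998
grip_force: 0.0
t: 1.1
tcp_pos: [0.3131, -0.3884, 0.2184]
tcp_rot: [-0.0, 0.996, -0.088, -0.0]
wrist_force: [-0.4, -0.6, 0.6]
grip_width: 1.003
grip_force: 0.0
t: 1.6
tcp_pos: [0.4065, -0.1764, 0.2186]
tcp_rot: [0.0, 0.996, -0.088, 0.0]
wrist_force: [0.9, 0.2, -0.6]
grip_width: 0.999
grip_force: 0.0
tcp [ 0.4065 -0.1764  0.2186] yaw of y -100.08 down [ 2.e-04 -1.e-04 -1.e+00] tool units [ 0.986 -3.76   3.172] t 1.6 w 0.999249839945099 0.0 [ 0.9  0.2 -0.6]
```

```bash
python3 -m pendant '{"delta_rot":[[0,0,0],[0,0,0],[0,0,0],[0,0,0],[0,0,0]],"delta_pos":[[0.2,-0.75,0.6],[0.2,-0.75,0.6],[0.2,-0.75,0.6],[0.2,-0.75,0.6],[0.2,-0.7,0.6]],"claw":[0,0,0,0,0]}' >/dev/null; python3 -m pendant '{"delta_rot":[[0,0,0],[0,0,0]],"delta_pos":[[0,0,0],[0,0,0]],"claw":[0,0]}'
python3 - <<'E'
from h import *
from plant import env
import cv2
to(.488,0,.03)
S=env.grab_frame("scene");T=env.grab_frame("top")
cv2.imwrite("pics/s1.png",S["color"][:,:,::-1]);cv2.imwrite("pics/t1.png",T["color"][:,:,::-1])
p=env.observe()["tcp_pos"]
print(proj(S,p),proj(T,p))
a=cv2.resize(S["color"][150:290,200:360,::-1],None,fx=4,fy=4,interpolation=cv2.INTER_CUBIC)
cv2.imwrite("pics/s1c.png",cv2.convertScaleAbs(a,alpha=1.4))
E
```

```text
t: 2.3
tcp_pos: [0.4875, -0.0044, 0.068]
tcp_rot: [0.0, 0.996, -0.087, -0.001]
wrist_force: [0.3, -0.4, 1.3]
grip_width: 1.002
grip_force: 0.0
tcp [ 0.4875 -0.0044  0.068 ] yaw of y -99.97 down [-0.0018 -0.     -1.    ] tool units [-0.004 -0.088  0.76 ] t 2.3 w 1.0019966807014078 0.0 [ 0.3 -0.4  1.3]
[278.87192386 221.76280336] [293.06413496 212.86504221]
```

View pics/s1c.png

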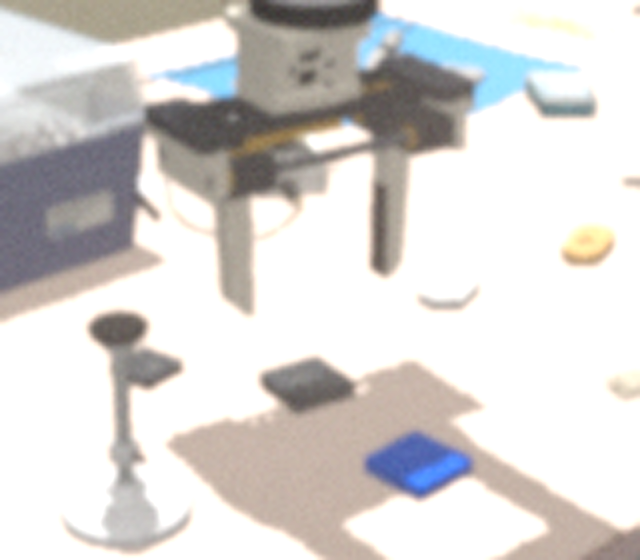

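The fingertips straddle the square: tips at about (238,308) and (385,272) in the crop, midpoint within 1 px of the prediction. Now I descend.

```bash
python3 -m pendant '{"delta_rot":[[0,0,0],[0,0,0],[0,0,0],[0,0,0],[0,0,0]],"delta_pos":[[0,-0.09,0.4],[0,0,0.4],[0,0,0.4],[0,0,0],[0,0,0]],"claw":[0,0,0,0,0]}'
python3 -c "
from h import *;to(.488,0,.002)"
```

```text
t: 2.9
tcp_pos: [0.489, -0.0012, 0.0099]
tcp_rot: [0.0, 0.996, -0.088, 0.001]
wrist_force: [0.2, 0.3, 0.8]
grip_width: 0.997
grip_force: 0.0
tcp [ 0.489  -0.0012  0.0099] yaw of y -100.14 down [ 1.e-03 -1.e-04 -1.e+00] tool units [-0.024 -0.02   0.158] t 2.9 w 0.9969742470730018 0.0 [0.2 0.3 0.8]
```

```bash
python3 -m pendant '{"delta_rot":[[0,0,0],[0,0,0],[0,0,0],[0,0,0],[0,0,0]],"delta_pos":[[0,0,0.08],[0,0,0.07],[0,0,0],[0,0,0],[0,0,0]],"claw":[0,0,0,0.35,0.45]}' 20; python3 -m pendant '{"delta_rot":[[0,0,0],[0,0,0],[0,0,0],[0,0,0],[0,0,0]],"delta_pos":[[0,0,0],[0,0,0],[0,0,0],[0,0,0],[0,0,0]],"claw":[0.5,0.6,0.7,0.7,0.7]}' 20
python3 -c "
from h import *;to(.488,0,.002)"
```

```text
t: 3.4
tcp_pos: [0.4888, -0.0004, 0.0014]
tcp_rot: [0.0, 0.996, -0.088, 0.0]
wrist_force: [0.0, -1.0, 0.3]
grip_width: 0.881
grip_force: 0.0
t: 3.9
tcp_pos: [0.4887, -0.0004, 0.0012]
tcp_rot: [0.0, 0.996, -0.088, -0.0]
wrist_force: [-0.3, -0.4, -0.6]
grip_width: 0.49
grip_force: 20.0
tcp [ 4.887e-01 -4.000e-04  1.200e-03] yaw of y -100.07 down [-0. -0. -1.] tool units [-0.014 -0.006 -0.017] t 3.9 w 0.49009146164068146 19.999976456165314 [-0.3 -0.4 -0.6]
```

Gripped: the opening is 45.6 mm and the force is 20 N. I lift, then look at the blank.

```bash
python3 -m pendant '{"delta_rot":[[0,0,0],[0,0,0],[0,0,0],[0,0,0],[0,0,0]],"delta_pos":[[0,0,-0.3],[0,0,-0.7],[0,0,-0.8],[0,0,-0.8],[0,0,-0.6]],"claw":[0.7,0.7,0.7,0.7,0.7]}' >/dev/null; python3 -c "
from h import *;to(.455,.165,.145)"
```

```text
tcp [ 4.888e-01 -4.000e-04  1.651e-01] yaw of y -100.07 down [ 2.7e-03 -1.0e-04 -1.0e+00] tool units [-1.246 -3.139  0.399] t 4.4 w 0.49491256542462136 19.999833405017853 [ 0.7  0.1 -1.9]
```

```bash
python3 -m pendant '{"delta_rot":[[0,0,0],[0,0,0],[0,0,0],[0,0,0],[0,0,0]],"delta_pos":[[-0.2,-0.5,0],[-0.3,-0.75,0],[-0.3,-0.75,0],[-0.3,-0.75,0],[-0.15,-0.39,0]],"claw":[0.7,0.7,0.7,0.7,0.7]}' >/dev/null; python3 -m pendant '{"delta_rot":[[0,0,0],[0,0,0],[0,0,0],[0,0,0]],"delta_pos":[[0,0,0.2],[0,0,0.2],[0,0,0],[0,0,0]],"claw":[0.7,0.7,0.7,0.7]}' >/dev/null
python3 - <<'E'
from h import *
from plant import env
import cv2
to(.455,.165,.1162)
S=env.grab_frame("scene")
p=env.observe()["tcp_pos"]
for d in(0,-.0012):print(proj(S,p+[0,0,d]))
print(proj(S,[.455,.165,.115]),proj(S,[.455,.165,.107]))
a=cv2.resize(S["color"][190:270,180:280,::-1],None,fx=7,fy=7,interpolation=cv2.INTER_CUBIC)
cv2.imwrite("pics/s2c.png",cv2.convertScaleAbs(a,alpha=1.3))
E
```

```text
tcp [0.4546 0.1642 0.1411] yaw of y -100.13 down [-5.e-04 -3.e-04 -1.e+00] tool units [ 0.005 -0.016  0.497] t 5.3 w 0.4937359912033367 19.999862015247345 [ 0.2  0.2 -0. ]
[229.88181922 219.23824283]
[229.90670889 219.77216497]
[230.09815302 230.89343761] [230.26084019 234.35776757]
```

View pics/s2c.png

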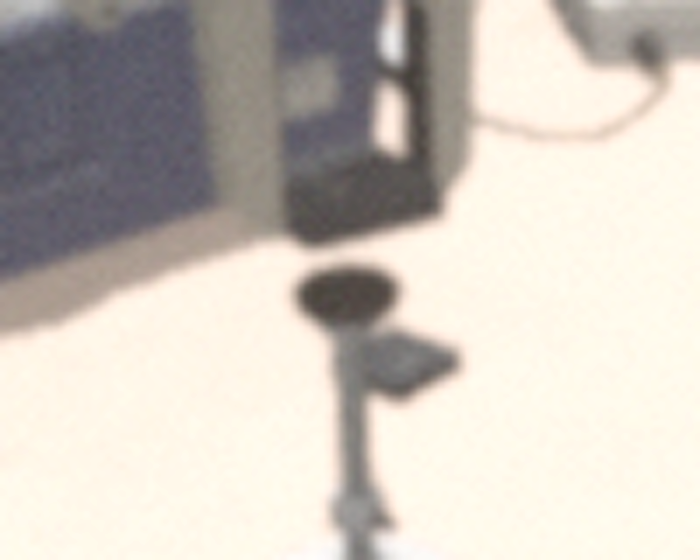

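The held blank sits level above the cap. Its lower front corner is at about (307,245) in the crop and its right one at (440,213). The cap spans columns 297–399, with its centre near (348,294).

```bash
python3 - <<'E'
from h import *
from plant import env
S=env.grab_frame("scene");T=env.grab_frame("top");p=env.observe()["tcp_pos"]
c,s=np.cos(np.radians(-10)),np.sin(np.radians(-10))
k=lambda u:(u+.5-[180,190])*7-.5
for z in(-.0012,.0078):
  for a,b in((1,1),(1,-1),(-1,-1),(-1,1)):
    q=.023*np.array([a*c-b*s,a*s+b*c]); print(a,b,z,k(proj(S,[p[0]+q[0],p[1]+q[1],p[2]+z])).round(0))
th=np.linspace(0,6.28,200)
for x,y in((.455,.165),(.455,.168),(.452,.165)):
  E=np.array([k(proj(S,[x+.016*np.cos(t),y+.016*np.sin(t),.115])) for t in th]);print(x,y,E.min(0).round(),E.max(0).round())
import cv2
a=cv2.resize(T["color"][165:265,180:300,::-1],None,fx=6,fy=6,interpolation=cv2.INTER_CUBIC);cv2.imwrite("pics/t2c.png",cv2.convertScaleAbs(a,alpha=1.5))
kt=lambda u:(u+.5-[180,165])*6-.5
print(kt(proj(T,[.455,.165,.115])),kt(proj(T,[*p[:2],p[2]+.008])))
E
```

```text
1 1 -0.0012 [245. 201.]
1 -1 -0.0012 [384. 166.]
-1 -1 -0.0012 [459. 221.]
-1 1 -0.0012 [316. 259.]
1 1 0.0078 [243. 173.]
1 -1 0.0078 [383. 139.]
-1 -1 0.0078 [458. 193.]
-1 1 0.0078 [315. 230.]
0.455 0.165 [299. 265.] [408. 314.]
0.455 0.168 [291. 268.] [400. 317.]
0.452 0.165 [305. 269.] [415. 317.]
[206.4375206  340.43790246] [194.93506457 320.32461061]
```

View pics/t2c.png

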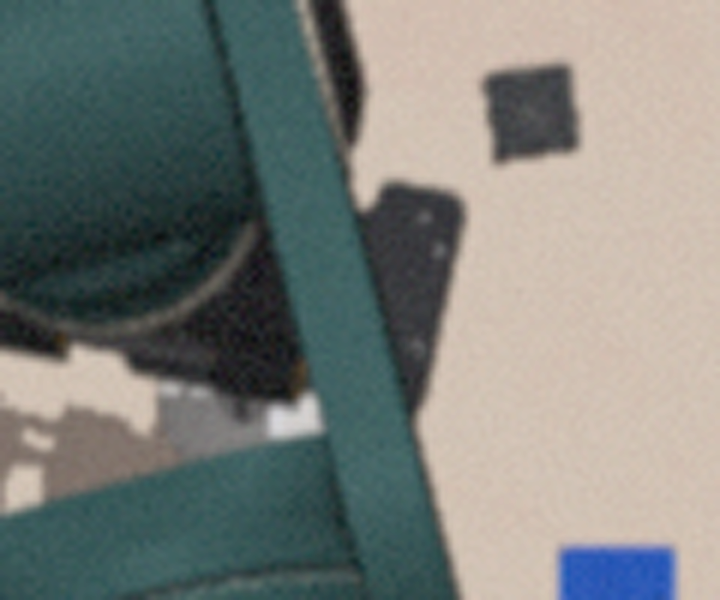

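The top camera is blocked by the arm. In the scene view, blank and cap agree with the prediction to about 1–2 mm relative to each other. I shift 1 mm to +y and lower gently.

```bash
python3 -m pendant '{"delta_rot":[[0,0,0],[0,0,0],[0,0,0],[0,0,0],[0,0,0]],"delta_pos":[[0,-0.02,0.15],[0,0,0.15],[0,0,0.08],[0,0,0],[0,0,0]],"claw":[0.7,0.7,0.7,0.7,0.7]}' >/dev/null; python3 -c "
from h import *;to(.455,.165,.1162)"
```

```text
tcp [0.4547 0.1661 0.1221] yaw of y -100.07 down [-2.e-04 -1.e-04 -1.e+00] tool units [0.009 0.02  0.117] t 5.95 w 0.49371311432336723 19.999866485595703 [-0.2 -0.2 -0.7]
```

```bash
python3 -m pendant '{"delta_rot":[[0,0,0],[0,0,0],[0,0,0],[0,0,0],[0,0,0]],"delta_pos":[[0,0.015,0.03],[0,0,0.03],[0,0,0.03],[0,0,0.01],[0,0,0]],"claw":[0.7,0.7,0.7,0.7,0.7]}' ; python3 -m pendant '{"delta_rot":[[0,0,0],[0,0,0]],"delta_pos":[[0,0,0.01],[0,0,0]],"claw":[0.7,0.7]}'; python3 -c "
from h import *;to(.455,.165,.1162)"
```

```text
t: 6.45
tcp_pos: [0.4546, 0.1653, 0.1171]
tcp_rot: [0.0, 0.996, -0.088, -0.0]
wrist_force: [0.6, -0.2, -0.0]
grip_width: 0.494
grip_force: 20.0
t: 6.65
tcp_pos: [0.4546, 0.1653, 0.1166]
tcp_rot: [-0.0, 0.996, -0.088, 0.0]
wrist_force: [0.2, -0.5, 0.4]
grip_width: 0.496
grip_force: 20.0
tcp [0.4546 0.1653 0.1166] yaw of y -100.07 down [ 0.  0. -1.] tool units [0.008 0.005 0.009] t 6.65 w 0.4960046819842807 19.999945163726807 [ 0.2 -0.5  0.4]
```

```bash
for i in 1 2 3; do python3 -m pendant '{"delta_rot":[[0,0,0],[0,0,0],[0,0,0]],"delta_pos":[[0,0,0.006],[0,0,0],[0,0,0]],"claw":[0.7,0.7,0.7]}' | egrep 'pos|wrist'; done
```

```text
tcp_pos: [0.4546, 0.1653, 0.1163]
wrist_force: [-0.4, 0.2, -1.3]
tcp_pos: [0.4547, 0.1653, 0.1161]
wrist_force: [-0.8, 0.4, 1.6]
tcp_pos: [0.4547, 0.1653, 0.1162]
wrist_force: [-2.6, -0.8, 5.0]
```

Contact: 5 N upward at the expected height. I release gently.

```bash
python3 -m pendant '{"delta_rot":[[0,0,0],[0,0,0],[0,0,0]],"delta_pos":[[0,0,-0.004],[0,0,0],[0,0,0]],"claw":[0.7,0.7,0.7]}' 5; python3 -m pendant '{"delta_rot":[[0,0,0],[0,0,0],[0,0,0],[0,0,0],[0,0,0]],"delta_pos":[[0,0,0],[0,0,0],[0,0,0],[0,0,0],[0,0,0]],"claw":[0.49,0.47,0.44,0.4,0.35]}' 5
python3 - <<'E'
from h import *
from plant import env
import cv2
S=env.grab_frame("scene")
a=cv2.resize(S["color"][190:270,180:280,::-1],None,fx=7,fy=7,interpolation=cv2.INTER_CUBIC)
cv2.imwrite("pics/s3c.png",cv2.convertScaleAbs(a,alpha=1.3))
E
```

```text
t: 7.85
tcp_pos: [0.4547, 0.1654, 0.1161]
tcp_rot: [-0.0, 0.996, -0.088, 0.0]
wrist_force: [-0.5, -0.6, 3.8]
grip_width: 0.491
grip_force: 5.0
t: 8.35
tcp_pos: [0.4546, 0.1653, 0.1159]
tcp_rot: [-0.0, 0.996, -0.088, -0.0]
wrist_force: [-0.0, 0.2, 0.5]
grip_width: 0.632
grip_force: 0.0
```

View pics/s3c.png

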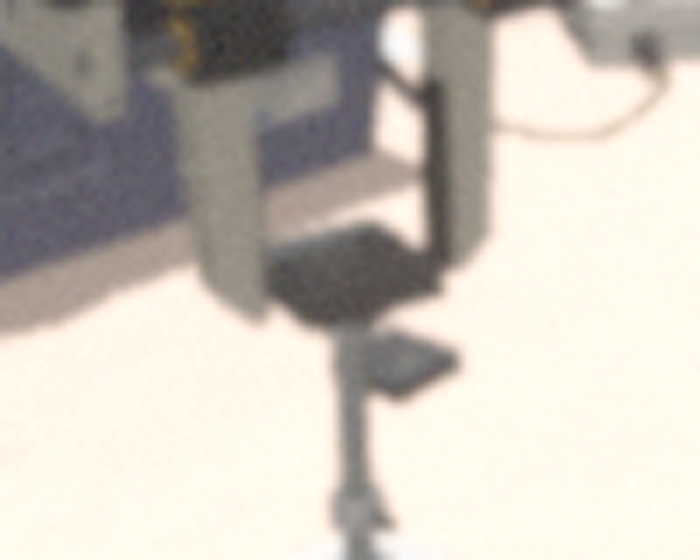

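The blank lies level on the cap (spanning about 262–440 in the crop, cap centre 348) with the fingers clear of it. I open fully and retreat straight up.

```bash
python3 -m pendant '{"delta_rot":[[0,0,0],[0,0,0],[0,0,0],[0,0,0],[0,0,0]],"delta_pos":[[0,0,0],[0,0,0],[0,0,-0.2],[0,0,-0.6],[0,0,-0.8]],"claw":[0.2,0.1,0.1,0.1,0.1]}'>/dev/null;  python3 -m pendant '{"delta_rot":[[0,0,0],[0,0,0],[0,0,0],[0,0,0],[0,0,0]],"delta_pos":[[0,0,-0.8],[0,0.8,-0.2],[0,0.9,0],[0,0.9,0],[0,0.9,0]],"claw":[0.1,0.1,0.1,0.1,0.1]}'>/dev/null; python3 -m pendant '{"delta_rot":[[0,0,0],[0,0,0],[0,0,0],[0,0,0],[0,0,0]],"delta_pos":[[0,0.9,0],[0,0.9,0],[0,0.5,0],[0,0,0],[0,0,0]],"claw":[0.1,0.1,0.1,0.1,0.1]}'
python3 - <<'E'
from h import *
from plant import env
import cv2
S=env.grab_frame("scene");T=env.grab_frame("top")
a=cv2.resize(S["color"][200:270,190:260,::-1],(560,560),interpolation=cv2.INTER_CUBIC)[:, 80:480]
b=cv2.resize(T["color"][190:260,190:240,::-1],(400,560),interpolation=cv2.INTER_CUBIC)
cv2.imwrite("pics/f.png",cv2.convertScaleAbs(np.hstack([a,b]),alpha=1.5))
t=lambda q:(q+.5-[190,190])*8-.5+[400,0]
print(t(proj(T,[.4549,.1622,.124])),t(proj(T,[.4549,.1622,.008])))
E
```

```text
t: 9.9
tcp_pos: [0.4038, -0.1204, 0.2465]
tcp_rot: [-0.0, 0.996, -0.088, 0.0]
wrist_force: [0.0, -0.5, 0.3]
grip_width: 0.898
grip_force: 0.0
[601.5614913  247.69962385] [651.43047212 329.98725584]
```

View pics/f.png

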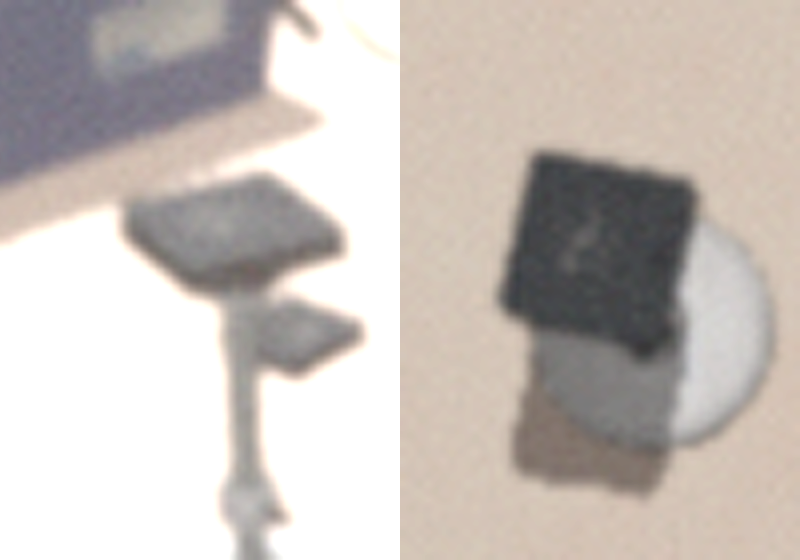

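The blank lies flat on the cap. In the top view it is centred at about (601,245), against an expected post centre of (601.6,247.7), so it is within 1–2 mm. I hand in.

```bash
python3 -c "
from plant import env;print(env.sign_off())"
```

```text
the job is handed in; nothing more can be done
None
```

The square blank lies flat on top of the taller post, within about 1–2 mm of centre; it is released, the arm is clear, the two round-ended blanks were not touched, and the job was handed in at about 10 s.

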